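Free the pinned bracket from a left-hand threaded sprayer head

ROBOT

A 7-joint arm with a two-finger parallel gripper is mounted at the origin on the work surface. World frame = base frame: x ahead of the robot, y to its left, z up, the work surface at z = 0. Lengths are in m, angles in rad, forces in N, time in s.
With the tool pointing down it reaches from about 0.4 to 0.9 m from the base axis. Payload 5.5 kg.
Tool frame: the origin (TCP) lies at the very end of the fingers, on their centre line; the grasp point (between the pads) lies 19 mm behind it (bot.hold_point_z is the distance from the TCP to the grasp point, in m); z points along the fingers, y is the line along which they close (so a half turn about z gives the same grasp; the last joint's range is limited). The gripper opens to 92 mm and grips with 3 to 60 N. Pads are 19 mm wide; open, the fingers measure 130 mm over their backs; the gripper's body (75 mm by 190 mm) begins 47 mm behind the grasp point.
Start: joints at [1.418, 0.501, -0.427, 1.55, 0.221, 1.138, -0.21], TCP at [0.263, -0.595, 0.202] pointing down, gripper open.
Joint ranges: [-2.88, 2.88], [-0.31, 2.03], [-1.54, 1.56], [0.2, 2.42], [-1.41, 4.55], [0.19, 2.02], [-2.57, 2.57]. Speed limits (rad/s): [2.57, 2.57, 3.14, 3.14, 3.14, 3.14, 3.14].

INTERFACE

Orientations are given as a rotation vector (axis times angle).
In Python, from cell import bot, gripper_to, eyes, sign_off, masks_of, sensors gives the robot as it stands. Calls block until the motion is done:
- bot.movep(position, orientation): joint-space move of the TCP to a pose.
- bot.move_straight(position, rot=None, rate=0.15, guard=None): straight line of the TCP; rot=None keeps the orientation; rate is the mean speed in m/s. With guard (N) it stops when the force on the tool has changed by that much, and returns True; else False.
- bot.movej(angles): joint-space move.
- gripper_to(opening): finger opening in m; the grip force is fixed at half the most; returns when the fingers have stopped.
- bot.dwell(seconds).
- bot.solve_ik(position, orientation): joint angles nearest the present ones, or None.
- eyes.get_image(name): name is "scene" or "top"; returns the picture (400x640x3 uint8, red, green, blue); there is no depth.
- eyes.get_calibration(name): a dict with "mtx" (3x3 intrinsics, pixels), "world_from_camera" (4x4, takes a point from camera to world coordinates). Camera axes: x right, y up, looking along -z (the intrinsics and any distortion apply to the point x, -y, -z); pixel columns grow to the right and rows downward; lengths in m; the calibration is good to about 2 mm. A picture is of the moment at which its call begins. get_calibration takes no time and is no camera call.
A pose or a line that the arm cannot do raises bot.PlanningError and nothing moves.
- sign_off(): hands the job in; it is judged then, once.
Trained networks look in the newest picture that a camera, given by its name, has taken for a name from the list of things; names that differ only in an ending like _2 or _b are one class to them, and where a whole thing is asked for, a point or a joint stands for the part that bears it (a point fixed in the world has none). Each returns a list of dicts, best first, with "confidence" (0 to 1); they miss things now and then, are a little off and sometimes report something else, mostly with a low value. They report only what shows in the picture. A call takes as long as a camera call. They do not tell look-alikes from the thing itself.
- masks_of(label, camera): "pixels" (400x640 bool, what is visible of it) and "box" ([centre column, centre row, width, height] in pixels, round what is visible of it).
Readings, each from a call of its own:
- sensors.read_clock(): time.
- sensors.read_qpos(): joint angles.
- sensors.read_joint_velocities(): joint speeds.
- sensors.read_tau(): joint torques, N m.
- sensors.read_eef_pos(): TCP position.
- sensors.read_tool_rot(): TCP orientation.
- sensors.read_wrist_force(): force on the tool from outside, world axes, zero at the start.
- sensors.read_wrist_torque(): the same for the moment, N m.
- sensors.read_finger_gap(): finger opening in m.
- sensors.read_gripper_force(): force on a finger pad.
Only numpy, scipy, OpenCV 4.12 (cv2) and the standard library are available. Lean on these libraries where they do the work, as an engineer would, in place of code of your own. Each camera call takes 0.05 s, during which the arm holds its last target. There are 200 camera calls.

TASK

The galvanised bucket bracket is locked into the red pump sprayer head by a pin, which the black T-knob winds up out of the way. The knob has a left-hand thread, so loosen it by turning clockwise as seen from above, going by feel until it comes up against its stop, and do not wrench it either way. Then draw the bracket out gently, lay it flat in the wooden tray, and leave the jug, the canister and the hand rake undisturbed.

Things in the scene. Friction and masses are not known exactly. Their poses are not given: they have to be found in the camera images.
- head: Red pump sprayer head, bolted down. Origin: on the shelf, on the vertical axis of knob and lock pin; z up. Dark foot plate x -90 to +50, y -42 to +42, top at z 16. Red housing 68 x 68 up to z 52, then round, 66 across, up to z 85; black T-knob above, top at z 132. The bracket comes out level along -x. More than 20 N between bracket and head does damage.
- slot (a point): Mouth of the slot that holds the bracket: at head x -34, centre of the slot's floor (z 16). Slot 32 wide, 7.5 high, 55 deep. Axes as the head's: the bracket leaves along -x, its end must pass this point.
- lock_pin (a point): Fixed point on the pin's axis, in the slot's roof. How far the pin is in cannot be seen: its start height and the knob's angle are both unknown. It rises 4.5 mm per rad of clockwise turn. From start to loosened stop: 0.9 to 2.9 rad (maybe two or three grasps); the bracket is free only over about the last 0.4 rad. The other way the pin seats after 0 to 2.0 rad. Both stops are hard; between them the drag is 0.12 N m.
- knob_grip (a point): Point on the knob's axis in the T-bar, 118 mm above the shelf. The bar is 46 mm long along this point's x, 11 mm thick along its y, 34 mm tall; its top is 14 mm above this point, and 20 mm below it is a disc of 27 mm radius. z up; turns with the knob, which does not rise and stays where it is left. Yaw falls as the knob turns clockwise.
- knob_give (a joint): Twist (rad) of the T-bar on the knob's core in its rubber bush: 2 N m per rad, positive when the bar is urged clockwise. About 0.06 while the knob turns freely, more as it comes against a stop; beyond 0.22 either way (0.44 N m) the bush tears.
- bracket: Galvanised bracket, about 0.12 kg: flat strap 143 long, 28 wide, 6 thick, with an upright tab. Origin: underside, centre of the pin hole (13 x 14; the pin is 9 across). Strap from x -125 to +18; z up. Starts in the slot, origin on the head's axis, axes along the head's; it is out after about 55 mm along the head's -x.
- tab (a point): Point in the bracket's upright grip tab, at bracket x -108, 10 mm below the tab's top. The tab is 26 mm long along x, 8 mm thick along y, from 6 to 42 mm above the bracket's underside; pinch it across its thickness from above.
- bracket_mid (a point): Middle of the strap's underside (bracket x -53.5). Axes as the bracket's.
- tray: Shallow open wooden tray, fixed, 200 along x, 180 along y, 28 high, walls and bottom 8 thick (inner floor at z 8). Origin: centre of its underside.
- jug: White plastic jug, round, 100 across, 165 high, bystander. Origin: centre of its underside.
- canister: Blue seed canister, round, 78 across, 102 high, bystander. Origin: centre of its underside.
- rake: Steel hand rake lying flat, 245 long along its x (handle to -x), 80 wide, 25 high, bystander. Origin: under its middle.
Not all that is in view belongs to the job. There is more than one size of the bracket; the job needs the largest.

How it is judged:
By the outcome, as a careful person would: the job done as asked, in the order asked, and still so for the second after the job is handed in, with the robot touching nothing.
It also fails if it takes over 72 s, if anything falls off the work surface, if the arm or the gripper's body presses on something with over 40 N, if the wrist force passes 120 N, or if a joint passes its speed limit or range.

## Working session

There is one attempt and no reset: what is moved stays moved. The work goes in short steps, each a Python script; the robot and the scene stay as the last script left them, time stands still between calls to the robot, and variables do not carry over. Pictures are saved under pics/ and viewed, at most 10 in all, crops included, and the job is handed in when it is done.

```bash
ls; mkdir -p pics; python3 - <<'E'
from cell import *
import cv2,numpy as np
for n in ("scene","top"):
    im=eyes.get_image(n); cv2.imwrite(f"pics/{n}0.png",im[:,:,::-1])
    c=eyes.get_calibration(n); print(n,{k:np.round(v,4).tolist() if not isinstance(v,str) else v for k,v in c.items()})
    for l in ("head","knob_grip","bracket","tab","tray","jug","canister","rake"):
        print(l,[(round(d["confidence"],2),np.round(d["box"]).tolist(),int(d["pixels"].sum())) for d in masks_of(l,n)])
print(sensors.read_clock(),sensors.read_tool_rot())
E
```

```text
pics
scene {'mtx': [[418.6327, 0.0, 320.0848], [0.0, 418.6327, 200.4747], [0.0, 0.0, 1.0]], 'world_from_camera': [[0.7447, -0.5377, 0.3954, 1.022], [0.6674, 0.6069, -0.4317, -0.5612], [-0.0079, 0.5853, 0.8108, 1.0043], [0.0, 0.0, 0.0, 1.0]]}
head [(0.98, [293.0, 229.0, 46.0, 48.0], 1381)]
knob_grip [(0.82, [290.0, 219.0, 20.0, 22.0], 389)]
bracket [(0.76, [217.0, 236.0, 36.0, 24.0], 255), (0.58, [252.0, 196.0, 32.0, 18.0], 248), (0.52, [303.0, 206.0, 14.0, 28.0], 202)]
tab [(0.73, [252.0, 197.0, 33.0, 19.0], 263), (0.64, [305.0, 208.0, 17.0, 27.0], 215), (0.51, [217.0, 235.0, 31.0, 23.0], 245)]
tray [(0.98, [368.0, 143.0, 78.0, 59.0], 2994)]
jug [(0.58, [208.0, 306.0, 54.0, 63.0], 2259)]
canister [(0.66, [382.0, 272.0, 35.0, 46.0], 1223)]
rake [(0.7, [432.0, 192.0, 57.0, 54.0], 456)]
top {'mtx': [[470.6489, 0.0, 315.7759], [0.0, 470.6489, 198.5585], [0.0, 0.0, 1.0]], 'world_from_camera': [[-0.0041, 0.9847, -0.1745, 0.4182], [-0.9999, -0.0021, 0.0116, -0.0819], [0.011, 0.1745, 0.9846, 1.1463], [0.0, 0.0, 0.0, 1.0]]}
head [(0.77, [345.0, 229.0, 79.0, 47.0], 1846), (0.18, [173.0, 254.0, 97.0, 104.0], 6641)]
knob_grip [(0.77, [350.0, 220.0, 27.0, 26.0], 468)]
bracket [(0.96, [318.0, 238.0, 36.0, 23.0], 427), (0.65, [406.0, 292.0, 19.0, 47.0], 395), (0.62, [340.0, 304.0, 42.0, 15.0], 374)]
tab [(0.77, [318.0, 237.0, 39.0, 23.0], 443), (0.73, [340.0, 304.0, 46.0, 12.0], 348), (0.63, [403.0, 292.0, 15.0, 48.0], 401)]
tray [(0.72, [315.0, 238.0, 41.0, 24.0], 488), (0.69, [173.0, 254.0, 97.0, 103.0], 6651), (0.31, [349.0, 222.0, 20.0, 22.0], 396)]
jug [(0.92, [474.0, 214.0, 56.0, 49.0], 2106)]
canister [(0.75, [322.0, 115.0, 38.0, 45.0], 1208)]
rake [(0.87, [193.0, 148.0, 102.0, 30.0], 822)]
0.9 [3.07390687e+00 6.48499980e-01 2.87676501e-05]
```

```bash
python3 - <<'E'
import cv2
a=cv2.imread("pics/top0.png");b=cv2.imread("pics/scene0.png")
cv2.imwrite("pics/topc.png",cv2.resize(a[180:330,260:460],None,fx=4,fy=4,interpolation=cv2.INTER_CUBIC))
cv2.imwrite("pics/scenec.png",cv2.resize(b[160:290,190:350],None,fx=4.6,fy=4.6,interpolation=cv2.INTER_CUBIC)[:600])
E
```

```text
(no output)
```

View pics/top0.png

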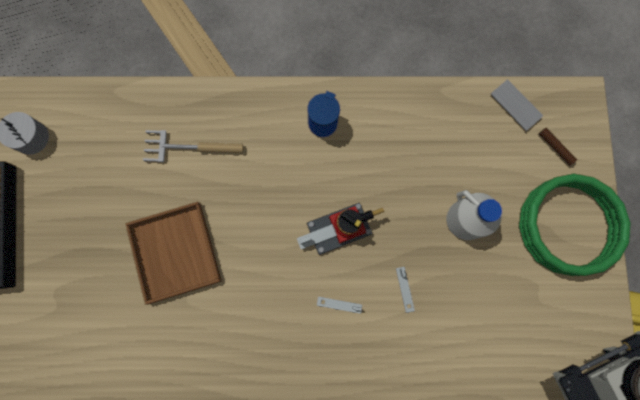

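View pics/topc.png

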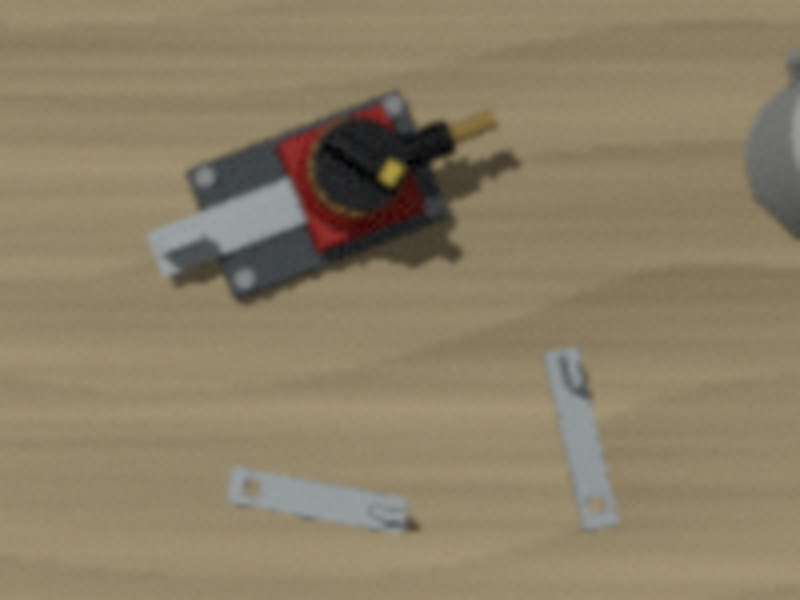

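View pics/scenec.png

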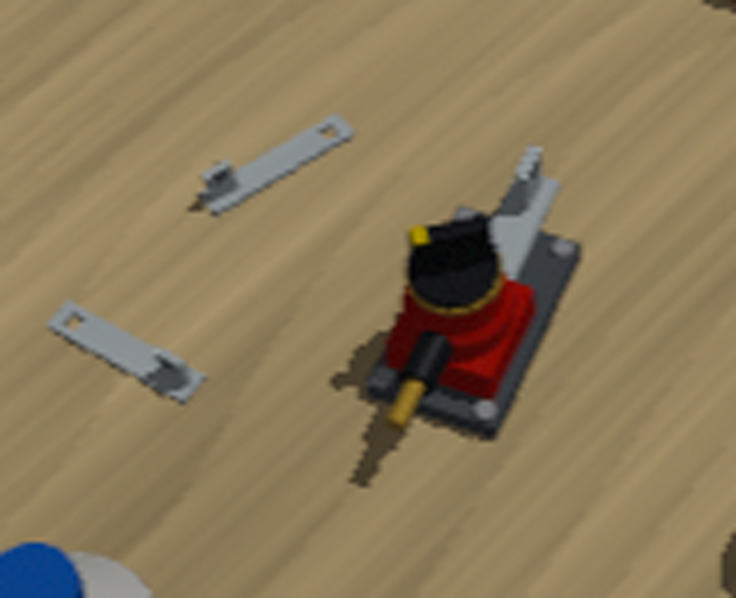

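The top crop shows the head with its plate corners at (188,173), (400,92), (447,213) and (237,300). The yellow-ended T-bar tip is at (391,173) and the bracket strap runs off to the left. The two loose small brackets, at (340,304) and (406,292) in the full image, are decoys. The scene crop agrees: plate corners (492,437), (370,388), (580,243), yellow tip (420,236), tab top about (532,150).

```bash
cat > h.py <<'E'
import numpy as np, cv2
from scipy.optimize import least_squares
from scipy.spatial.transform import Rotation as Ro
from cell import bot, gripper_to, eyes, sign_off, masks_of, sensors
CAL={n:eyes.get_calibration(n) for n in ("top","scene")}
def proj(n,P):
    c=CAL[n]; T=np.linalg.inv(c["world_from_camera"]); p=np.atleast_2d(P)@T[:3,:3].T+T[:3,3]
    q=(p*[1,-1,-1])@np.array(c["mtx"]).T; return q[:,:2]/q[:,2:]
def unproj(n,uv,z):
    c=CAL[n]; T=np.array(c["world_from_camera"]); r=np.linalg.solve(c["mtx"],[uv[0],uv[1],1])*[1,-1,-1]
    d=T[:3,:3]@r; return T[:3,3]+d*(z-T[2,3])/d[2]
def rz(a): c,s=np.cos(a),np.sin(a); return np.array([[c,-s,0],[s,c,0],[0,0,1]])
def place(pose,pts): return np.array(pts)@rz(pose[2]).T+[pose[0],pose[1],0]
def down(a):  # tool down, closing line y at world angle a
    y=np.array([np.cos(a),np.sin(a),0]); z=np.array([0,0,-1.]); return Ro.from_matrix(np.c_[np.cross(y,z),y,z]).as_rotvec()
E
python3 - <<'E'
from h import *
tc=lambda p:np.array(p)/4+[260,180]-.375
sc=lambda p:np.array(p)/4.6+[190,160]-.4
A=[[-.09,.042,.016],[.05,.042,.016],[.05,-.042,.016],[-.09,-.042,.016]]
mt=tc([(188,173),(400,92),(447,213),(237,300)]); As=[A[1],A[2],A[0]]; ms=sc([(492,437),(370,388),(580,243)])
f=lambda p:np.r_[(proj("top",place(p,A))-mt).ravel(),(proj("scene",place(p,As))-ms).ravel()]
c=unproj("top",(350,222),.1); r=least_squares(f,[c[0],c[1],-1.2]); h=r.x
print("head",h,np.round(r.fun,1))
print("head top only",least_squares(lambda p:f(p)[:8],h).x)
for n,uv in (("top",tc((391,173))),("scene",sc((420,236)))):
    p=unproj(n,uv,.132); d=p[:2]-h[:2]; print("yellow",n,p,np.linalg.norm(d),np.arctan2(d[1],d[0]))
    ax=proj(n,[h[0],h[1],.132]);print("axis px",ax, "tab px",proj(n,place(h,[[-.108,0,.058]])))
for l,z in (("jug",.0),("canister",0),("rake",.01),("tray",.028)):
    for d in masks_of(l,"top") if 0 else []: pass
eyes.get_image("top")
for l,z in (("tray",.028),("jug",.08),("canister",.05),("rake",.012)):
    for d in masks_of(l,"top")[:2]:
        cs,_=cv2.findContours(d["pixels"].astype(np.uint8),0,2); b=max(cs,key=cv2.contourArea)
        R=cv2.minAreaRect(b); P=np.array([unproj("top",u,z) for u in cv2.boxPoints(R)])
        e=P[1]-P[0]; print(l,round(d["confidence"],2),P.mean(0).round(3),"yaw e",np.arctan2(e[1],e[0]).round(3),np.linalg.norm(e).round(3),np.linalg.norm(P[2]-P[1]).round(3))
# enlarged knob
im=eyes.get_image("top"); cv2.imwrite("pics/k.png",cv2.resize(im[200:250,290:390],None,fx=8,fy=8,interpolation=cv2.INTER_CUBIC)[:,:,::-1])
y,x=np.where((im[...,0]>120)&(im[...,1]>100)&(im[...,2]<60)); print("yellow px",[(a,b) for a,b in zip(x,y) if 340<a<366 and 210<b<236])
E
```

```text
head [ 0.55350607 -0.17148971 -1.201478  ] [-0.2 -0.5  0.4 -1.   1.8  0.8  0.3  0.3  1.3 -1.7 -0.8 -0.6  0.9 -0.2]
head top only [ 0.55326634 -0.17007441 -1.19971818]
yellow top [ 0.54416733 -0.18390355  0.132     ] 0.015534338018321193 -2.2157578941190152
axis px [[351.58791416 218.62248607]] tab px [[305.61001098 239.70578284]]
yellow scene [ 0.54415978 -0.18659314  0.132     ] 0.017761384844773343 -2.124938746104857
axis px [[287.73392715 209.24245271]] tab px [[304.75237059 194.59921062]]
tray 0.86 [0.489 0.244 0.028] yaw e -1.307 0.188 0.208
jug 0.61 [ 0.813 -0.111  0.08 ] yaw e -0.001 0.112 0.074
canister 0.63 [ 0.825 -0.115  0.05 ] yaw e -0.001 0.113 0.076
rake 0.96 [0.759 0.213 0.012] yaw e -1.51 0.249 0.081
rake 0.46 [ 0.555 -0.171  0.012] yaw e -1.218 0.189 0.085
yellow px [(np.int64(357), np.int64(220)), (np.int64(359), np.int64(221)), (np.int64(359), np.int64(223)), (np.int64(357), np.int64(225))]
```

View pics/k.png

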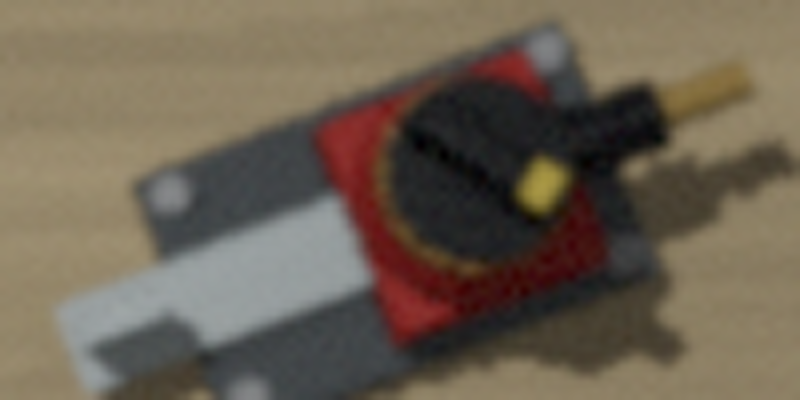

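The knob crop shows the yellow tip at about (543,185) and the bar edge running from (415,135) to (540,215). That puts the bar yaw at about -2.15, which agrees with both cameras. Next I check the wrist range.

```bash
python3 - <<'E'
from h import *
for k in (-2,-1,0,1,2):
    for s in (0,-.5,-1,-1.5,-2,-2.5,-3):
        q=bot.solve_ik([.5535,-.171,.104],down(-.61+k*np.pi+s)); print(k,s,None if q is None else np.round(q,2))
    if k==0: pass
print(bot.solve_ik([.5535,-.171,.2],down(-.61)))
E
```

```text
-2 0 [ 0.82  0.58 -0.76  1.81  0.48  0.95 -0.75]
-2 -0.5 [ 0.77  0.55 -0.67  1.81  0.42  0.93 -1.2 ]
-2 -1 [ 0.67  0.51 -0.53  1.81  0.32  0.9  -1.62]
-2 -1.5 [ 0.57  0.49 -0.41  1.82  0.25  0.88 -2.06]
-2 -2 [ 0.5   0.48 -0.32  1.82  0.19  0.87 -2.52]
-2 -2.5 [-0.53  0.76  1.13  1.85 -0.79  1.07 -2.19]
-2 -3 [-0.61  0.95  1.35  1.86 -1.01  1.23 -2.54]
-1 0 [ 1.12  0.9  -1.3   1.8   0.93  1.22  2.06]
-1 -0.5 [ 1.12  0.9  -1.3   1.8   0.93  1.22  1.56]
-1 -1 [ 0.97  0.68 -0.99  1.8   0.66  1.03  1.26]
-1 -1.5 [ 0.94  0.65 -0.94  1.8   0.62  1.01  0.79]
-1 -2 [ 0.94  0.65 -0.94  1.8   0.61  1.01  0.29]
-1 -2.5 [ 0.89  0.62 -0.86  1.81  0.55  0.98 -0.17]
-1 -3 [ 0.84  0.58 -0.78  1.81  0.49  0.96 -0.62]
0 0 [ 0.82  0.58 -0.76  1.81  0.48  0.95 -0.75]
0 -0.5 [ 0.77  0.55 -0.67  1.81  0.42  0.93 -1.2 ]
0 -1 [ 0.67  0.51 -0.53  1.81  0.32  0.9  -1.62]
0 -1.5 [ 0.57  0.49 -0.41  1.82  0.25  0.88 -2.06]
0 -2 [ 0.5   0.48 -0.32  1.82  0.19  0.87 -2.52]
0 -2.5 [-0.53  0.76  1.13  1.85 -0.79  1.07 -2.19]
0 -3 [-0.61  0.95  1.35  1.86 -1.01  1.23 -2.54]
1 0 [ 1.12  0.9  -1.3   1.8   0.93  1.22  2.06]
1 -0.5 [ 1.12  0.9  -1.3   1.8   0.93  1.22  1.56]
1 -1 [ 0.97  0.68 -0.99  1.8   0.66  1.03  1.26]
1 -1.5 [ 0.94  0.65 -0.94  1.8   0.62  1.01  0.79]
1 -2 [ 0.94  0.65 -0.94  1.8   0.61  1.01  0.29]
1 -2.5 [ 0.89  0.62 -0.86  1.81  0.55  0.98 -0.17]
1 -3 [ 0.84  0.58 -0.78  1.81  0.49  0.96 -0.62]
2 0 [ 0.82  0.58 -0.76  1.81  0.48  0.95 -0.75]
2 -0.5 [ 0.77  0.55 -0.67  1.81  0.42  0.93 -1.2 ]
2 -1 [ 0.67  0.51 -0.53  1.81  0.32  0.9  -1.62]
2 -1.5 [ 0.57  0.49 -0.41  1.82  0.25  0.88 -2.06]
2 -2 [ 0.5   0.48 -0.32  1.82  0.19  0.87 -2.52]
2 -2.5 [-0.53  0.76  1.13  1.85 -0.79  1.07 -2.19]
2 -3 [-0.61  0.95  1.35  1.86 -1.01  1.23 -2.54]
[ 0.87522313  0.46125544 -0.81500486  1.72702896  0.36918554  1.11421878
 -0.66358182]
```

```bash
python3 - <<'E'
from h import *
x,y=.5535,-.171; r=down(-.61+np.pi)
bot.movep([x,y,.19],r); print(sensors.read_clock(),sensors.read_qpos().round(3))
print(bot.move_straight([x,y,.105],rate=.12,guard=8))
f0=sensors.read_wrist_force();t0=sensors.read_wrist_torque()
im=eyes.get_image("top"); im2=eyes.get_image("scene")
gripper_to(0.0); bot.dwell(.2)
np.save("base.npy",np.r_[f0,t0])
print(sensors.read_clock(),sensors.read_eef_pos(),sensors.read_finger_gap(),f0,t0,"->",sensors.read_wrist_force()-f0,sensors.read_wrist_torque()-t0,sensors.read_gripper_force(),sensors.read_qpos().round(3))
E
```

```text
3.2583 [ 1.136  0.728 -1.299  1.73   0.735  1.272  2.192]
False
5.6667 [ 0.55330711 -0.17084072  0.10497361] 0.009752534269013815 [0.07016651 0.55980512 0.39544519] [ 0.12929388 -0.07612832 -0.00537331] -> [-1.06969938  1.2046265   0.64396703] [0.18837492 0.3117646  0.01156761] 29.97399151325226 [ 1.083  0.812 -1.203  1.801  0.837  1.148  2.127]
```

```bash
cat > turn.py <<'E'
from h import *
def turn(total,step,lim):
    t0=np.load("base.npy")[5]; q=np.array(sensors.read_qpos()); s=0; out=[]
    while s<total-1e-9 and q[6]>-2.5:
        q[6]-=step; s+=step; bot.movej(q); t=sensors.read_wrist_torque()[2]-t0; out.append((round(s,2),round(float(t),3)))
        if abs(t)>lim: print("LIMIT"); break
    print(out,sensors.read_clock(),sensors.read_qpos()[6])
E
python3 -c "
from turn import *
print(sensors.read_clock()); turn(.2,.04,.24)"
```

```text
5.6667
[(0.04, 0.076), (0.08, 0.106), (0.12, 0.058), (0.16, 0.15), (0.2, 0.166)] 6.9167 1.9286276367823048
```

```bash
sed -i 's/        if abs(t)>lim:.*/        if t>lim:\n            m=[]\n            for _ in range(6): bot.dwell(.02); m.append(sensors.read_wrist_torque()[2]-t0)\n            print("check",s,np.round(m,3))\n            if np.mean(m)>lim: print("LIMIT"); break/' turn.py
python3 -c "
from turn import *
turn(3.2,.04,.24)"
```

```text
check 1.800000000000001 [0.183 0.195 0.203 0.202 0.206 0.194]
check 1.920000000000001 [0.312 0.41  0.349 0.396 0.324 0.317]
LIMIT
[(0.04, 0.157), (0.08, 0.1), (0.12, 0.149), (0.16, 0.111), (0.2, 0.113), (0.24, 0.075), (0.28, 0.129), (0.32, 0.176), (0.36, 0.117), (0.4, 0.149), (0.44, 0.089), (0.48, 0.107), (0.52, 0.118), (0.56, 0.124), (0.6, 0.121), (0.64, 0.139), (0.68, 0.155), (0.72, 0.075), (0.76, 0.119), (0.8, 0.175), (0.84, 0.094), (0.88, 0.095), (0.92, 0.105), (0.96, 0.138), (1.0, 0.091), (1.04, 0.113), (1.08, 0.203), (1.12, 0.126), (1.16, 0.163), (1.2, 0.139), (1.24, 0.136), (1.28, 0.14), (1.32, 0.09), (1.36, 0.168), (1.4, 0.104), (1.44, 0.076), (1.48, 0.116), (1.52, 0.165), (1.56, 0.151), (1.6, 0.097), (1.64, 0.113), (1.68, 0.139), (1.72, 0.142), (1.76, 0.091), (1.8, 0.269), (1.84, 0.155), (1.88, 0.22), (1.92, 0.353)] 19.1167 0.01077710136926722
```

```bash
python3 - <<'E'
from h import *
q=np.array(sensors.read_qpos()); q[6]+=.11; bot.movej(q)
print("tz",sensors.read_wrist_torque()[2]-np.load("base.npy")[5])
gripper_to(.092)
p=sensors.read_eef_pos(); bot.move_straight([p[0],p[1],.19],rate=.2)
h=np.array([.5534,-.171,-1.2010]); t=place(h,[[-.108,0,0]])[0]; a=h[2]+np.pi/2; print(t)
bot.movep([t[0],t[1],.12],down(a)); print(sensors.read_clock(),sensors.read_qpos().round(2))
print(bot.move_straight([t[0],t[1],.031],rate=.1,guard=6))
f0=np.r_[sensors.read_wrist_force(),sensors.read_wrist_torque()]
eyes.get_image("scene"); im=eyes.get_image("scene"); cv2.imwrite("pics/tab.png",cv2.resize(im[150:260,230:370],None,fx=5,fy=5,interpolation=cv2.INTER_CUBIC)[:,:,::-1])
np.save("base2.npy",f0); print(sensors.read_clock(),sensors.read_eef_pos(),f0.round(2))
E
```

```text
tz 0.1259671468491774
[ 0.51436604 -0.07030069  0.        ]
21.8583 [ 1.    0.69 -1.23  1.94  0.75  1.08 -0.19]
False
23.0 [ 0.51496785 -0.07031954  0.03165933] [ 0.3  -0.36  0.15  0.03 -0.15  0.01]
```

View pics/tab.png

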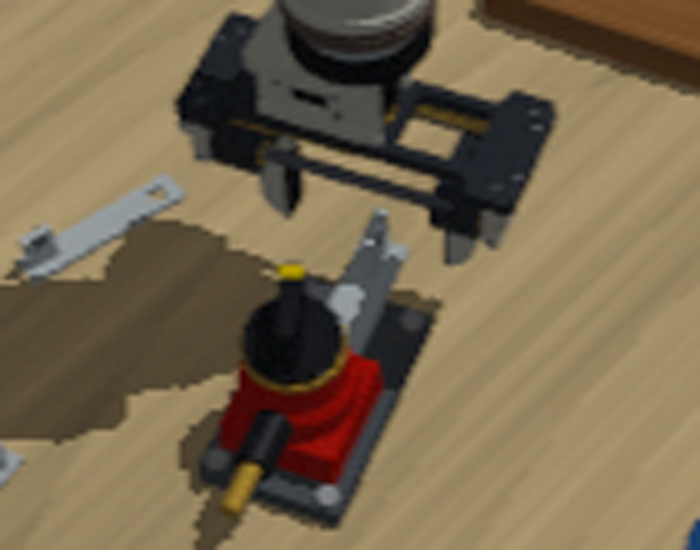

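The picture shows the open fingers at about (285,200) and (455,245), straddling the tab at (378,225). The knob bar has turned about 2 rad and the tool is centred, so I grip and pull gently.

```bash
python3 - <<'E'
from h import *
R=rz(-1.201); f0=np.load("base2.npy")
def F(s):
    m=np.mean([np.r_[sensors.read_wrist_force(),sensors.read_wrist_torque()] for _ in range(3)],0)-f0
    print(s,round(sensors.read_clock(),2),"F head",(R.T@m[:3]).round(2),"M",(R.T@m[3:]).round(2),"gap",round(sensors.read_finger_gap(),4),sensors.read_eef_pos().round(4)); return R.T@m[:3]
gripper_to(0.0); F("grip")
p0=np.array(sensors.read_eef_pos()); d=R@[-1,0,0]
hit=bot.move_straight(p0+.004*d,rate=.02,guard=7); F(hit)
E
```

```text
grip 24.28 F head [-1.06  0.75  0.13] M [ 0.02 -0.02  0.04] gap 0.0071 [ 0.5144 -0.0703  0.031 ]
False 24.63 F head [-1.44  0.42 -0.1 ] M [-0.06  0.1  -0.01] gap 0.007 [ 0.5127 -0.0662  0.031 ]
```

```bash
python3 - <<'E'
from h import *
R=rz(-1.201); f0=np.load("base2.npy"); d=R@[-1,0,0]; p=np.array([.5144,-.0703,.031])
for s in (.012,.025,.04,.055,.070):
    hit=bot.move_straight(p+s*d,rate=.05,guard=6)
    m=np.r_[sensors.read_wrist_force(),sensors.read_wrist_torque()]-f0
    print(s,hit,round(sensors.read_clock(),2),(R.T@m[:3]).round(2),(R.T@m[3:]).round(2),round(sensors.read_finger_gap(),4))
    if hit: break
E
```

```text
0.012 False 24.94 [-1.44 -0.38 -1.1 ] [-0.04  0.04  0.01] 0.0072
0.025 False 25.35 [-1.22 -1.02 -0.79] [-0.04  0.03 -0.  ] 0.007
0.04 False 25.8 [ 0.15 -0.41 -1.12] [-0.05  0.03 -0.02] 0.007
0.055 False 26.25 [-0.31 -0.27 -0.51] [-0.04  0.03 -0.01] 0.0071
0.07 False 26.7 [-0.6  -0.06 -0.37] [-0.05  0.03  0.01] 0.0067
```

```bash
python3 - <<'E'
from h import *
p=np.array(sensors.read_eef_pos()); bot.move_straight([p[0],p[1],.15],rate=.15)
for yaw in (.264,.264-np.pi):
    t=np.array([.489,.244,.12])+rz(yaw)@[-.0545,0,0]; print(yaw,t,bot.solve_ik(t,down(yaw+np.pi/2)))
yaw=.264; t=np.array([.489,.244,.12])+rz(yaw)@[-.0545,0,0]
bot.movep(t,down(yaw+np.pi/2))
im=eyes.get_image("top"); cv2.imwrite("pics/hover.png",im[:,:,::-1]); print(sensors.read_clock(),sensors.read_finger_gap(),sensors.read_qpos().round(2))
print([(round(d["confidence"],2),d["box"]) for d in masks_of("tray","top")])
im=eyes.get_image("scene"); cv2.imwrite("pics/hover.png",cv2.resize(im[50:250,240:480],None,fx=3,fy=3)[:,:,::-1])
E
```

```text
0.264 [0.43638821 0.22977855 0.12      ] [ 0.4983478   0.85165363 -1.46161656  1.99513149  0.92248022  1.21757396
  0.49888238]
-2.877592653589793 [0.54161179 0.25822145 0.12      ] [ 0.07499685  0.59114696 -0.76638201  1.74486783  0.47682546  1.00126428
 -2.17779291]
28.65 0.007023133291126444 [ 0.5   0.85 -1.46  1.99  0.92  1.22  0.5 ]
[(0.64, [171.2, 238.3, 87.3, 67.7]), (0.16, [160.2, 234.8, 22.7, 31.8])]
```

View pics/hover.png

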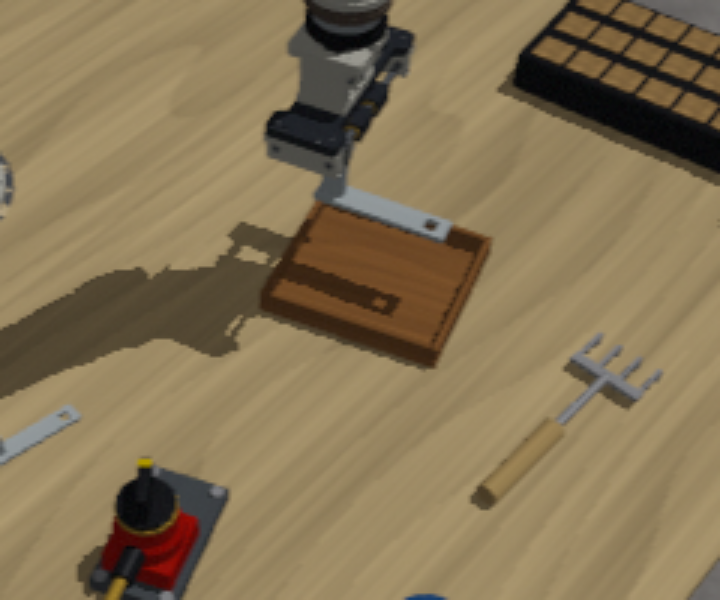

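The bracket is held level above the tray, its hole end at about (432,225), with the tray spanning (262,300) to (490,240). It runs parallel to the long walls, so I lower it.

```bash
python3 - <<'E'
from h import *
p=np.array(sensors.read_eef_pos()); 
bot.move_straight([p[0],p[1],.04],rate=.12,guard=6)
print(sensors.read_eef_pos(),bot.move_straight([p[0],p[1],.0225],rate=.02,guard=3),sensors.read_eef_pos())
gripper_to(.035); p=np.array(sensors.read_eef_pos()); bot.move_straight([p[0],p[1],.2],rate=.15)
q=np.array(sensors.read_qpos()); q[0]-=.9; bot.movej(q)
im=eyes.get_image("top"); print(sensors.read_clock())
cv2.imwrite("pics/end.png",im[:,:,::-1])
E
```

```text
[0.4376712  0.22847273 0.04049364] True [0.43712344 0.22807626 0.02284568]
34.0083
```

View pics/end.png

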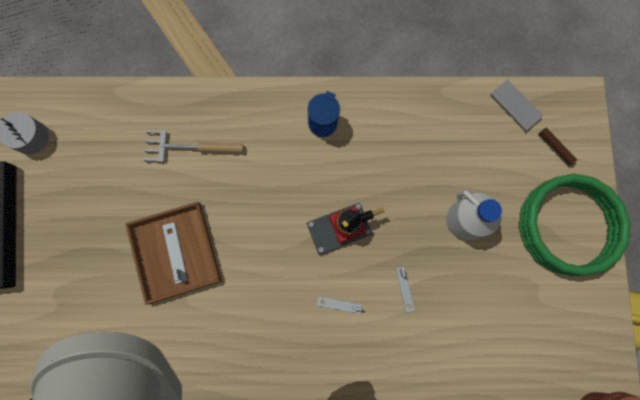

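The bracket lies flat in the tray at (175,253). The jug, canister and rake are where they started, and the robot is clear of everything.

```bash
python3 -c "
from cell import *
print(sign_off())"
```

```text
the job is handed in; nothing more can be done
None
```

I wound the knob clockwise to its stop, drew the bracket out with under 2 N on the tool, laid it flat in the tray with the jug, canister and rake undisturbed, and handed the job in at about 34 s of the 72 s allowed.

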